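# Make up an alternator repair kit at the parts counter

### The job

Make up the alternator repair kit: pick the wide thick-walled bearing, the little bearing, the oblong ribbed regulator and the slim brush holder from the counter and set each one down, without dropping it and still right way up, flat in the recess of the kit tray that is shaped for it. The slim-ringed bearing and the square regulator belong to another order: leave them where they lie.

Things in the scene. Friction and masses are not known exactly. Their poses are not given: they have to be found in the camera images.
- bearing_wide: The wide bearing: thick-walled steel ring with a black shield on its face, 52 mm outside, small bore of 20 mm, 20 mm high. Loose on the table, lying flat, any yaw. Origin: on its axis, at the underside; z up
- bearing_little: The little bearing: steel ring with a black shield, 32 mm outside, bore 10 mm, 16 mm high. Loose on the table, lying flat, any yaw. Origin: on its axis, at the underside; z up
- regulator_ribbed: The oblong regulator: black block 60 mm (its x) by 38 mm (its y) by 14 mm, with five aluminium cooling ribs across its top (ribbed part 49 x 36 mm), 22 mm high in all. Loose on the table, lying flat, any yaw. Origin: centre of the underside; z up
- brush_holder: The slim brush holder: black block 46 mm long (x from -33 to +13 mm), 18 mm wide (y) and 20 mm high, with a brass strip on top and a narrow copper-coloured brush (7 mm wide, mid-height) standing out of its +x end to x = +33 mm; 66 mm long in all. Loose on the table, lying flat, any yaw. Origin: middle of the overall length, at the underside; x along it, z up
- bearing_slim: Look-alike, to be left: slim-ringed bearing, 52 mm outside like the wide one but with a large bore of 38 mm, 20 mm high. Loose on the table, lying flat, any yaw. Origin: on its axis, at the underside; z up
- regulator_square: Look-alike, to be left: square regulator, black block 46 x 46 x 16 mm with one round aluminium boss (28 mm across, 6 mm high) on top. Loose on the table, lying flat, any yaw. Origin: centre of the underside; z up. (Among the parts stand small bystanders, none over 60 mm high, 20 mm or more from each; taller goods only past x = 0.82 m or |y| = 0.5 m)
- seat_wide: One of four fixed grey inserts, 94 x 94 x 10 mm, set two by two (100 mm apart) in a black kit tray 212 mm square; this one has a round recess 68 mm across, for the wide bearing, 4 mm deep, dark floor. Origin: centre of its underside, 5 mm above the table; recess floor 11 mm, top face 15 mm, tray rim 13 mm above the table. z up
- seat_little: One of four fixed grey inserts, 94 x 94 x 10 mm, set two by two (100 mm apart) in a black kit tray 212 mm square; this one has a round recess 48 mm across, for the little bearing, 4 mm deep, dark floor. Origin: centre of its underside, 5 mm above the table; recess floor 11 mm, top face 15 mm, tray rim 13 mm above the table. z up
- seat_regulator: One of four fixed grey inserts, 94 x 94 x 10 mm, set two by two (100 mm apart) in a black kit tray 212 mm square; this one has an oblong recess 76 mm (its x) by 54 mm (its y), for the ribbed regulator, long side along x, 4 mm deep, dark floor. Origin: centre of its underside, 5 mm above the table; recess floor 11 mm, top face 15 mm, tray rim 13 mm above the table. z up
- seat_brushes: One of four fixed grey inserts, 94 x 94 x 10 mm, set two by two (100 mm apart) in a black kit tray 212 mm square; this one has a long narrow recess 82 mm (its x) by 34 mm (its y), for the brush holder, long side along x, either way round, 4 mm deep, dark floor. Origin: centre of its underside, 5 mm above the table; recess floor 11 mm, top face 15 mm, tray rim 13 mm above the table. z up
Not all that is in view belongs to the job. What is shaped like the bearing_little but white is not meant. What is shaped like the bearing_wide but red is not meant.

How it is judged (in metres and radians):
At the end, for the whole second after the job is handed in: All four kit parts lie flat (tilt under 0.1 rad), released and at rest, on the floor of their own recess (within 12 mm of the insert's centre, at most 2.5 mm above the floor); the slim bearing and the square regulator are within 30 mm of where they lay (horizontal distance between bearing_wide and seat_wide below 0.012 m and z of bearing_wide in the frame of seat_wide between 0.003 and 0.0085 m and angle between each of bearing_wide, bearing_little, regulator_ribbed, brush_holder's own z axis and vertical below 0.1 rad and linear speed of each of bearing_wide, bearing_little, regulator_ribbed, brush_holder below 0.02 m/s and contact force between each of bearing_wide, bearing_little, regulator_ribbed, brush_holder and the fingers below 0.1 N and horizontal distance between bearing_little and seat_little below 0.012 m and z of bearing_little in the frame of seat_little between 0.003 and 0.0085 m and horizontal distance between regulator_ribbed and seat_regulator below 0.012 m and z of regulator_ribbed in the frame of seat_regulator between 0.003 and 0.0085 m and horizontal distance between brush_holder and seat_brushes below 0.012 m and z of brush_holder in the frame of seat_brushes between 0.003 and 0.0085 m and distance of each of bearing_slim, regulator_square from where it was at the start of the episode below 0.03 m); the robot touches nothing.
It fails at once if a kit part is dropped (falls free at over 0.7 m/s, that is from more than about 25 mm) ((linear speed of bearing_wide above 0.7 m/s and contact force between bearing_wide and anything else below 0.1 N) or (linear speed of bearing_little above 0.7 m/s and contact force between bearing_little and anything else below 0.1 N) or (linear speed of regulator_ribbed above 0.7 m/s and contact force between regulator_ribbed and anything else below 0.1 N) or (linear speed of brush_holder above 0.7 m/s and contact force between brush_holder and anything else below 0.1 N)).
It fails at once if a look-alike is moved more than 30 mm (distance of any of bearing_slim, regulator_square from where it was at the start of the episode above 0.03 m).
It also fails if it takes over 99 s, if anything falls off the work surface, if the arm or the gripper's body presses on something with over 40 N, if the wrist force passes 120 N, or if a joint passes its speed limit or range.

### The arm

A 7-joint arm with a two-finger parallel gripper is mounted at the origin on the work surface. World frame = base frame: x ahead of the robot, y to its left, z up, the work surface at z = 0. Lengths are in mm, angles in rad, forces in N, time in s.
With the tool pointing down it reaches from about 425 to 825 mm from the base axis. Payload 3.6 kg.
Tool frame: the origin (TCP) lies on the front face of the gripper's body, between the roots of the fingers; the fingertips stand 84 mm ahead of it and the grasp point (between the pads) lies 65 mm ahead of it; z points along the fingers, y is the line along which they close (so a half turn about z gives the same grasp; the last joint's range is limited). The gripper opens to 93 mm and grips with 3 to 60 N. Pads are 15 mm wide; open, the fingers measure 128 mm over their backs; the gripper's body (75 mm by 188 mm) begins 65 mm behind the grasp point.
Start: joints at [1.165, 0.615, -0.013, 1.423, 0.008, 1.103, -0.04], TCP at [240.382, -603.891, 302.74] pointing down, gripper open.
Joint ranges: [-3.12, 3.12], [-0.3, 2.06], [-1.34, 1.32], [0.26, 2.42], [-1.36, 4.5], [0.01, 1.98], [-2.84, 2.84]. Speed limits (rad/s): [2.79, 2.79, 3.14, 3.14, 3.14, 3.14, 3.14].

### API

Orientations are given as a unit quaternion [x, y, z, w].
In Python, from rig import env, imaging, close_job gives the robot as it stands. The module is installed in compiled form; this text tells all that it offers.
- The arm moves only by the tool carry_out, never from a script. Its argument "deltas" is a list of rows, each a list of 3 entries, a list of its own where there are three numbers: the finger opening in cm, from 0 to 9.3, then the shift along the tool's x, y, z in cm, then the turn about the tool's z in degrees. In form: [[hand, [tx, ty, tz], yaw], ...]. A call has 1 to 12 rows; each row shifts and turns the commanded pose from where the row before left it, along the tool's axes as they then stand; what a row does not reach is not made up. A row lasts 1/10 s, in which the tool goes at most 50 mm and 8.59 degrees, less where a joint would pass 70% of its speed; a pose out of reach is approached as far as the arm can. A call is refused whole if a number of a shift passes 5 or a number of a turn 8.59, either way. A call with a gripper value outside its range is refused whole. The fingers move at their own pace and stop on an object; "grip_force" is the grip in N (left out, the last holds). Time passes only in rows, so rows that do not move let the fingers close. It gives the time, the measured TCP pose, the force, the opening and the grip force at its end, in the units of the state.
- env.read_state(): the state, without advancing time (a new reading comes with each control period).
- imaging.camera(name): name is "side" or "top"; returns a dict with "image" (400x640x3 uint8, red, green, blue), "K" (3x3 intrinsics, pixels), "rvec" (rotation vector, rad) and "tvec" (3), from world to camera coordinates, as OpenCV has them. Camera axes: x right, y down, z forward; pixel columns grow to the right and rows downward; lengths in mm; the calibration is good to about 2 mm. A picture is of the moment at which its call begins. There is no depth.
- close_job(): hands the job in; it is judged then, once.
The state is a dict: "time": time; "q": joint angles; "qd": joint speeds; "tau": joint torques, N m; "tool_pos": TCP position; "tool_rot": TCP orientation; "wrist_force": force on the tool from outside, world axes, zero at the start; "wrist_torque": the same for the moment, N m; "finger_gap": finger opening in mm; "grip_force": force on a finger pad.
Only numpy, scipy, OpenCV 4.12 (cv2) and the standard library are available. Lean on these libraries where they do the work, as an engineer would, in place of code of your own. Each camera call takes 0.05 s, during which the arm holds its last target. There are 200 camera calls.

## Working session

There is one attempt and no reset: what is moved stays moved. The work goes in short steps, Python scripts to look and compute and a tool call to move; the robot and the scene stay as the last step left them, time stands still between calls to the robot, and variables do not carry over. Pictures are saved under pics/ and viewed, at most 14 in all, crops included, and the job is handed in when it is done.

Besides the shell and the picture viewer there is one more tool, called after "Call:" in YAML: its name, and indented under it one key for each argument. carry_out: Moves the arm, as the interface text tells. Its arguments: {"type":"object","properties":{"deltas":{"type":"array","items":{"type":"array"}},"grip_force":{"type":"number"}},"required":["deltas"]}

```bash
mkdir -p pics; cat > h.py <<'E'
import numpy as np, cv2
from rig import env, imaging, close_job
def shot(n,f):
    c=imaging.camera(n); cv2.imwrite(f,cv2.cvtColor(c["image"],cv2.COLOR_RGB2BGR)); np.savez(f[:-4]+'.npz',**c); return c
def ray(c,uv,z):
    K,R=np.array(c["K"],float),cv2.Rodrigues(np.array(c["rvec"],float))[0]; t=np.array(c["tvec"],float).ravel()
    C=-R.T@t; d=R.T@np.linalg.inv(K)@np.array([uv[0],uv[1],1.]); return C+d*(z-C[2])/d[2]
def load(f): return dict(np.load(f))
E
python3 - <<'E'
from h import *
print(env.read_state())
for n in("top","side"):
    c=shot(n,f"pics/{n}0.png"); print(n,c["K"],c["rvec"],c["tvec"])
    R=cv2.Rodrigues(np.array(c["rvec"],float))[0]; print(-R.T@np.array(c["tvec"]).ravel())
E
```

```text
{'time': 0.0, 'q': array([ 1.16551679,  0.61589244, -0.01262999,  1.42487201,  0.0080811 ,
        1.1034257 , -0.04037548]), 'qd': array([-0.00133261,  0.00030783, -0.00062983, -0.00135619,  0.00069025,
        0.0020847 ,  0.00012589]), 'tau': array([ 7.48548100e-04, -4.58941090e+01,  2.08940422e-01, -1.65745175e+01,
       -6.11859933e-02,  2.06119817e-02,  2.19497692e-04]), 'tool_pos': array([ 240.16914361, -603.38118424,  301.60717113]), 'tool_rot': array([ 9.82109706e-01,  1.88305343e-01, -2.45759940e-04, -1.25006975e-03]), 'wrist_force': array([ 0.21772983, -0.70703079, -0.51558636]), 'wrist_torque': array([-0.02311288,  0.02601707,  0.01486806]), 'grip_force': 0.0, 'finger_gap': 92.9151210590466}
top [[499.44842577   0.         321.80908137]
 [  0.         499.44842577 200.71613877]
 [  0.           0.           1.        ]] [ 2.18336399 -2.15179821  0.1372154 ] [  -3.88653177  522.81306665 1136.14109708]
[ 389.04197907   16.23004691 1188.5066783 ]
side [[458.58433889   0.         322.11580632]
 [  0.         458.58433889 203.47993723]
 [  0.           0.           1.        ]] [ 2.10523436 -0.52675383  0.26942956] [-442.4660648   172.12685667 1040.63631507]
[  37.68805602 -891.64803929  715.451744  ]
```

View pics/top0.png

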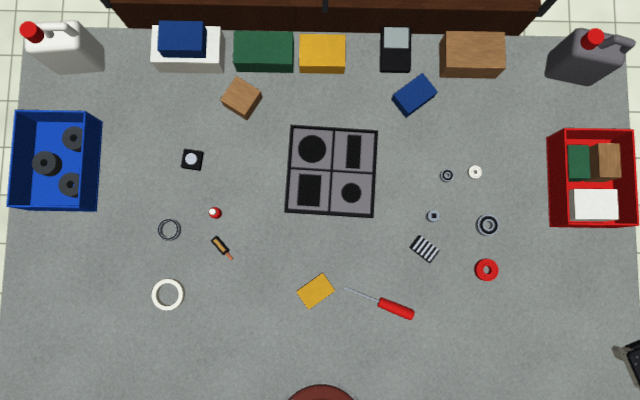

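View pics/side0.png

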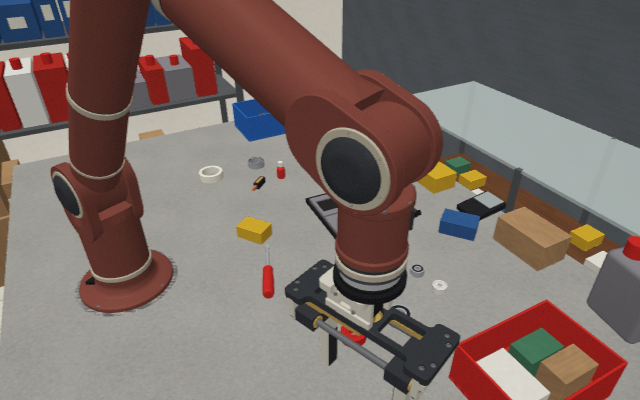

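The top view shows these parts:
- Wide bearing candidates: grey with a small bore at (487,225), the red copy at (486,269), and the slim ring at (169,229).
- Little bearing candidates: (447,175), (433,216), and the white copy at (475,172).
- Ribbed regulator at (424,248), brush holder at (221,247), square regulator at (192,159).
- Tray centre at about (331,171).

I'll confirm these in one enlarged crop.

```bash
python3 - <<'E'
import cv2,numpy as np
i=cv2.imread('pics/top0.png')
a=cv2.resize(i[155:285,405:505],None,fx=4,fy=4,interpolation=cv2.INTER_CUBIC)
b=cv2.resize(i[140:270,150:245],None,fx=4,fy=4,interpolation=cv2.INTER_CUBIC)
cv2.imwrite('pics/crop0.png',np.hstack([a,b]))
E
```

```text
(no output)
```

View pics/crop0.png

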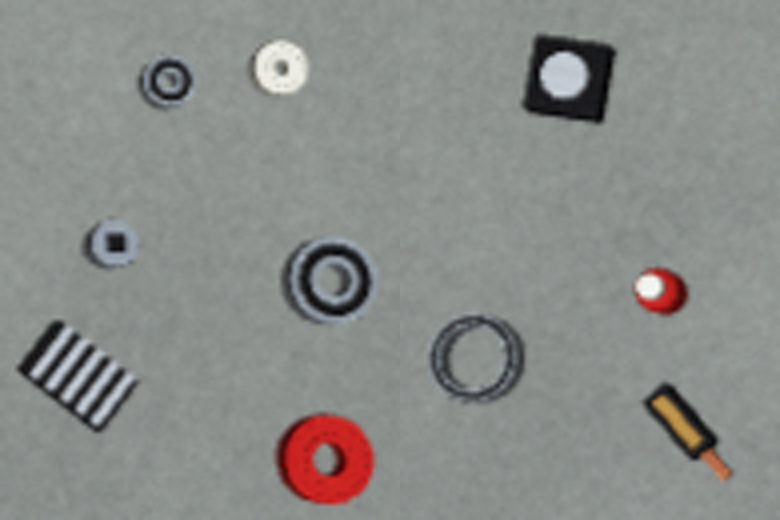

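The crop confirms the choice:
- **Little bearing:** (447,175), steel ring with a black shield. (433,216) is a solid plug with a square hole and (475,172) is white, so neither fits.
- **Wide bearing:** (487,225), thick ring with a black shield. (486,269) is red.
- **Ribbed regulator:** (424,248).
- **Brush holder:** (221,247).

Next I measure positions.

```bash
cat > meas.py <<'E'
from h import *
def blob(c,uv,half=25,th=38):
    im=cv2.cvtColor(c["image"],cv2.COLOR_RGB2LAB).astype(int); bg=np.median(im[240:290,250:290].reshape(-1,3),axis=0)
    m=(np.abs(im-np.median(im[uv[1]-half:uv[1]+half,uv[0]-half:uv[0]+half].reshape(-1,3),axis=0)).max(2)>th*0.6).astype(np.uint8)
    m=cv2.morphologyEx(m,cv2.MORPH_CLOSE,np.ones((3,3)))
    w=np.zeros_like(m); w[uv[1]-half:uv[1]+half,uv[0]-half:uv[0]+half]=1
    cs=cv2.findContours(m*w,cv2.RETR_EXTERNAL,cv2.CHAIN_APPROX_NONE)[0]
    return min((k for k in cs if cv2.contourArea(k)>15),key=lambda k:np.hypot(*(k.reshape(-1,2).mean(0)-uv)))
def rect(c,cnt,z):
    P=np.array([ray(c,p,z)[:2] for p in cnt.reshape(-1,2)],np.float32)
    return cv2.minAreaRect(P)
E
python3 - <<'E'
from meas import *
c=load('pics/top0.npz')
for n,uv,h,half in[('wide',(487,225),10,18),('little',(447,175),8,14),('reg',(424,248),11,22),('brush',(221,247),10,20),('slim',(169,229),10,18),('sq',(192,159),8,18),('redcap',(215,212),20,12)]:
    (x,y),s,a=rect(c,blob(c,uv,half),h); print(n,np.round([x,y,*s,a],1))
# tray recesses: dark contours within
g=cv2.cvtColor(c["image"],cv2.COLOR_RGB2GRAY)
k=cv2.inRange(g,0,60); 
cs,_=cv2.findContours(k[120:222,280:384],cv2.RETR_LIST,cv2.CHAIN_APPROX_NONE)
for q in cs:
    if cv2.contourArea(q)>100:
        r=rect(c,q+np.array([280,120]),13); print(np.round([*r[0],*r[1],r[2]],1), (q.reshape(-1,2).mean(0)+[280,120]).round())
E
```

```text
wide [ 472.8 -386.7   52.4   47.4   88.5]
little [ 591.1 -292.2   29.9   31.9   63.3]
reg [ 415.2 -238.3   64.    40.8   53.6]
brush [409.8 235.2  68.9  21.3  42.2]
slim [451.6 362.9  49.4  54.3   0.8]
sq [620.9 315.8  51.9  49.4  82.7]
redcap [492.4 254.5  25.9  30.5   0.9]
[ 5.455e+02 -6.550e+01  4.560e+01  4.280e+01  5.000e-01] [351. 192.]
[550.7  34.9  52.1  74.7  87.3] [309. 190.]
[545.8 -65.3 100.6 100.6  87.1] [351. 192.]
[550.7  34.5 100.6 100.6  87.2] [309. 190.]
[645.5 -70.2  32.8  80.5  87.2] [353. 151.]
[650.3  29.5  64.6  64.3  64.6] [312. 148.]
[645.9 -70.3 100.4 100.8  87.1] [353. 151.]
[650.7  29.7 100.4 101.1  87. ] [312. 148.]
[597.2 -17.9 209.6 211.8  87.1] [331. 171.]
```

```bash
cat > go.py <<'E'
import sys
from h import *
from scipy.spatial.transform import Rotation as Ro
# usage: go.py x y z theta  -> tool-axis deltas (cm) now; yaw (deg) about tool z
s=env.read_state(); p=np.array(s["tool_pos"]); R=Ro.from_quat(s["tool_rot"]).as_matrix()
th=np.degrees(np.arctan2(R[1,0],R[0,0])); tilt=np.degrees(np.arccos(-R[2,2]))
t=[float(v) for v in sys.argv[1:5]]
d=R.T@(np.array(t[:3])-p)/10
print('t',round(s["time"],2),'pos',p.round(1),'theta',th.round(2),'tilt',tilt.round(2),'gap',round(s["finger_gap"],1),'grip',round(s["grip_force"],1),'F',np.round(s["wrist_force"],1))
print('shift cm',d.round(2),'yaw deg',round((th-t[3]+180)%360-180,2))
E
python3 go.py 472.8 -386.7 200 0
```

```text
t 0.1 pos [ 240.2 -603.5  301.7] theta 21.71 tilt 0.13 gap 93.0 grip 0.0 F [-0.6  1.4  0.1]
shift cm [ 29.63 -11.51  10.2 ] yaw deg 21.71
```

Call:
carry_out:
  deltas:
    - [7, [3, -1.2, 1], 0]
    - [7, [3, -1.2, 1], 0]
    - [7, [3, -1.2, 1], 0]
    - [7, [3, -1.2, 1], 0]
    - [7, [3, -1.2, 1], 0]
    - [7, [3, -1.1, 1], 0]
    - [7, [3, -1.1, 1], 0]
    - [7, [3, -1.1, 1], 0]
    - [7, [3, -1.1, 1], 0]
    - [7, [2.6, -1.1, 1.2], 0]
    - [7, [0, 0, 0], 8]
    - [7, [0, 0, 0], 8]
  grip_force: 20

```text
time: 1.3
tool_pos: [473.6, -385.8, 199.6]
tool_rot: [0.999, 0.048, -0.001, -0.001]
wrist_force: [-0.2, -0.4, 0.8]
finger_gap: 70.1
grip_force: 0.0
```

Call:
carry_out:
  deltas:
    - [7, [0, 0, 0], 5.7]
    - [7, [0, 0, 0], 0]
    - [7, [0, 0, 0], 0]
    - [7, [0, 0, 0], 0]

```text
time: 1.7
tool_pos: [472.7, -387.5, 200.6]
tool_rot: [1.0, 0.001, -0.0, -0.0]
wrist_force: [-0.9, 0.6, 0.0]
finger_gap: 70.1
grip_force: 0.0
```

```bash
python3 go.py 472.8 -386.7 91 0; python3 -c "
from h import *
i=shot('top','pics/top1.png')['image'];j=shot('side','pics/side1.png')['image']
cv2.imwrite('pics/v1.png',np.hstack([cv2.resize(i[150:300,400:600],(400,300)),cv2.resize(j[200:400,250:500],(400,320))[:300]])[:,:,::-1])"
```

```text
t 1.7 pos [ 472.7 -387.5  200.6] theta 0.09 tilt 0.03 gap 70.1 grip 0.0 F [-0.9  0.6  0. ]
shift cm [ 1.000e-02 -8.000e-02  1.096e+01] yaw deg 0.09
```

View pics/v1.png

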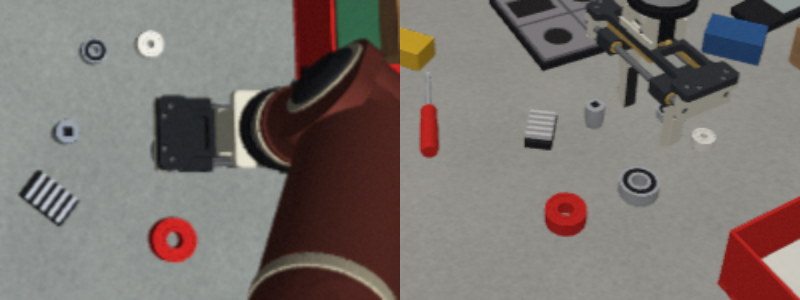

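The wide bearing appears in the side view at about (399,317), and the gripper hovers above it. I'll cross-check with a side ray.

```bash
python3 -c "
from h import *
c=load('pics/side1.npz')
print(ray(c,(399,316),15))
R=np.array(c['rvec']);K=np.array(c['K'])
for P in ([472.7,-387.5,116],[472.7,-387.5+35,116],[472.7,-387.5-35,116],[472.8,-386.7,20]): print(cv2.projectPoints(np.array([P],float),R,np.array(c['tvec'],float),K,None)[0].ravel().round())"
```

```text
[ 468.21542039 -392.44421224   15.        ]
[404. 276.]
[393. 266.]
[415. 288.]
[399. 312.]
```

Both views agree, so I descend and grip.

Call:
carry_out:
  deltas:
    - [7, [0, 0, 2.5], 0]
    - [7, [0, 0, 2.5], 0]
    - [7, [0, 0, 2.5], 0]
    - [7, [0, 0, 2], 0]
    - [7, [0, 0, 1.4], 0]
    - [7, [0, 0, 0], 0]
    - [4, [0, 0, 0], 0]
    - [4, [0, 0, 0], 0]
    - [4, [0, 0, 0], 0]
    - [4, [0, 0, 0], 0]
    - [4, [0, 0, 0], 0]
  grip_force: 25

```text
time: 2.9
tool_pos: [473.4, -388.0, 93.0]
tool_rot: [1.0, 0.0, 0.001, 0.001]
wrist_force: [-0.7, -0.5, 5.6]
finger_gap: 51.7
grip_force: 25.0
```

Call:
carry_out:
  deltas:
    - [4, [0, 0, -1], 0]
    - [4, [0, 0, -2], 0]
    - [4, [0, 0, -2.5], 0]
    - [4, [0, 0, -2.5], 0]
    - [4, [0, 0, 0], 0]

```text
time: 3.4
tool_pos: [474.2, -388.8, 175.2]
tool_rot: [1.0, 0.0, 0.003, 0.002]
wrist_force: [0.4, 0.4, -1.7]
finger_gap: 51.1
grip_force: 25.0
```

```bash
python3 go.py 650.4 29.6 163 0
```

```text
t 3.4 pos [ 474.2 -388.8  175.2] theta 0.0 tilt 0.41 gap 51.1 grip 25.0 F [ 0.4  0.4 -1.7]
shift cm [ 17.62 -41.85   1.13] yaw deg 0.0
```

Call:
carry_out:
  deltas:
    - [4, [1, -2.5, 0], 0]
    - [4, [1.5, -3.6, 0], 0]
    - [4, [1.5, -3.6, 0], 0]
    - [4, [1.5, -3.6, 0], 0]
    - [4, [1.5, -3.6, 0], 0]
    - [4, [1.5, -3.6, 0], 0]
    - [4, [1.5, -3.6, 0], 0]
    - [4, [1.5, -3.6, 0], 0]
    - [4, [1.5, -3.6, 0], 0]
    - [4, [1.5, -3.6, 0], 0]
    - [4, [1.5, -3.6, 0], 0]
    - [4, [1.6, -3.4, 0], 0]

```text
time: 4.6
tool_pos: [648.1, 33.5, 169.9]
tool_rot: [1.0, 0.0, -0.002, -0.0]
wrist_force: [0.3, -0.2, -2.0]
finger_gap: 51.2
grip_force: 25.0
```

Call:
carry_out:
  deltas:
    - [4, [0, 0, 0], 0]
    - [4, [0, 0, 0], 0]
    - [4, [0, 0, 0], 0]

```text
time: 4.9
tool_pos: [647.8, 29.6, 170.6]
tool_rot: [1.0, -0.001, -0.001, 0.001]
wrist_force: [0.3, -0.8, -2.2]
finger_gap: 51.7
grip_force: 25.0
```

```bash
python3 go.py 650.4 29.6 105 0; python3 -c "
from h import *
i=shot('top','pics/top2.png')['image'];j=shot('side','pics/side2.png')['image']
cv2.imwrite('pics/v2.png',np.hstack([cv2.resize(i[100:250,230:430],(400,300)),cv2.resize(j[100:300,250:500],(400,320))[:300]])[:,:,::-1])"
```

```text
t 4.9 pos [647.8  29.6 170.6] theta -0.1 tilt 0.19 gap 51.7 grip 25.0 F [ 0.3 -0.8 -2.2]
shift cm [ 0.28 -0.01  6.56] yaw deg -0.1
```

View pics/v2.png

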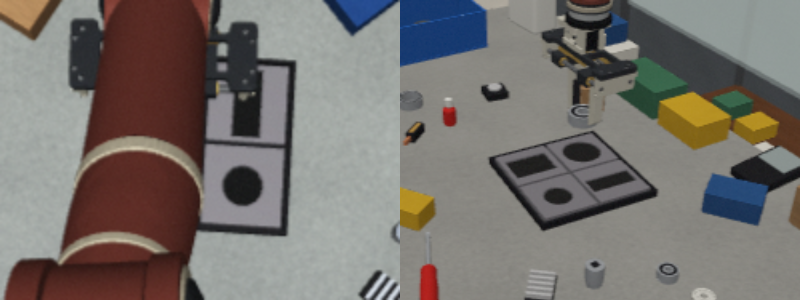

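The bearing hangs level over the round seat. It is at about (580,115) in the crop, with the seat directly below at (582,152). Now I lower it.

Call:
carry_out:
  deltas:
    - [4, [0.2, 0, 1.5], 0]
    - [4, [0, 0, 1.5], 0]
    - [4, [0, 0, 1.5], 0]
    - [4, [0, 0, 1], 0]
    - [4, [0, 0, 0.6], 0]
    - [4, [0, 0, 0.4], 0]
    - [4, [0, 0, 0], 0]
    - [4, [0, 0, 0], 0]

```text
time: 5.8
tool_pos: [651.2, 31.5, 107.3]
tool_rot: [1.0, 0.0, 0.001, -0.0]
wrist_force: [0.3, 0.9, -0.7]
finger_gap: 51.3
grip_force: 25.0
```

Call:
carry_out:
  deltas:
    - [4, [0, 0, 0.2], 0]
    - [4, [0, 0, 0.1], 0]
    - [4, [0, 0, 0], 0]
    - [4, [0, 0, 0], 0]

```text
time: 6.2
tool_pos: [651.0, 31.5, 104.1]
tool_rot: [1.0, 0.0, 0.0, -0.0]
wrist_force: [0.8, 0.0, -0.8]
finger_gap: 51.8
grip_force: 25.0
```

Wrist force is still unchanged, so I lower slightly until I feel contact, then release.

Call:
carry_out:
  deltas:
    - [4, [0, 0, 0.1], 0]
    - [4, [0, 0, 0], 0]
    - [4, [0, 0, 0], 0]

```text
time: 6.5
tool_pos: [651.0, 31.5, 104.0]
tool_rot: [1.0, 0.0, 0.0, -0.0]
wrist_force: [-1.3, -0.1, 5.4]
finger_gap: 51.6
grip_force: 25.0
```

Call:
carry_out:
  deltas:
    - [6, [0, 0, 0], 0]
    - [6, [0, 0, 0], 0]
    - [6, [0, 0, 0], 0]
    - [6, [0, 0, -2], 0]
    - [6, [0, 0, -2.5], 0]
    - [6, [0, 0, -2.5], 0]
    - [6, [0, 0, 0], 0]

```text
time: 7.2
tool_pos: [653.1, 31.3, 176.4]
tool_rot: [1.0, -0.0, 0.004, -0.0]
wrist_force: [-0.3, -0.6, -0.6]
finger_gap: 60.1
grip_force: 0.0
```

```bash
python3 go.py 591.1 -292.2 170 45
```

```text
t 7.2 pos [653.1  31.3 176.4] theta -0.0 tilt 0.46 gap 60.1 grip 0.0 F [-0.3 -0.6 -0.6]
shift cm [-6.2  32.35  0.58] yaw deg -45.0
```

Call:
carry_out:
  deltas:
    - [5, [-0.6, 3.2, 0], 0]
    - [5, [-0.6, 3.2, 0], 0]
    - [5, [-0.6, 3.2, 0], 0]
    - [5, [-0.6, 3.2, 0], 0]
    - [5, [-0.6, 3.2, 0], 0]
    - [5, [-0.6, 3.2, 0], 0]
    - [5, [-0.6, 3.2, 0], 0]
    - [5, [-0.6, 3.2, 0], 0]
    - [5, [-0.6, 3.2, 0], 0]
    - [5, [-0.6, 3.5, 0], 0]

```text
time: 8.2
tool_pos: [590.3, -292.0, 171.3]
tool_rot: [1.0, 0.0, -0.001, -0.001]
wrist_force: [1.0, -0.7, -0.4]
finger_gap: 49.8
grip_force: 0.0
```

Call:
carry_out:
  deltas:
    - [5, [0, 0, 0], -8]
    - [5, [0, 0, 0], -8]
    - [5, [0, 0, 0], -8]
    - [5, [0, 0, 0], -8]
    - [5, [0, 0, 0], -8]
    - [5, [0, 0, 0], -5]
    - [5, [0, 0, 0], 0]
    - [5, [0, 0, 0], 0]

```text
time: 9.0
tool_pos: [590.5, -291.4, 171.8]
tool_rot: [0.924, 0.382, -0.0, -0.001]
wrist_force: [0.9, -0.2, -0.4]
finger_gap: 50.2
grip_force: 0.0
```

```bash
python3 go.py 591.1 -292.2 91 45; python3 -c "
from h import *
i=shot('top','pics/top3.png')['image'];j=shot('side','pics/side3.png')['image']
cv2.imwrite('pics/v3.png',np.hstack([cv2.resize(i[100:250,260:460],(400,300)),cv2.resize(j[100:300,300:550],(400,320))[:300]])[:,:,::-1])"
```

```text
t 9.0 pos [ 590.5 -291.4  171.8] theta 44.89 tilt 0.09 gap 50.2 grip 0.0 F [ 0.9 -0.2 -0.4]
shift cm [-0.01  0.11  8.08] yaw deg -0.11
```

View pics/v3.png

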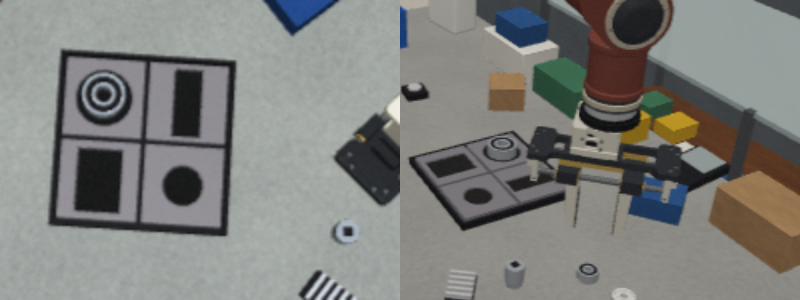

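The wide bearing sits centred in its recess at crop (104,97). The gripper is over the little bearing at crop (587,272), so I descend and grip.

Call:
carry_out:
  deltas:
    - [5, [0, 0.1, 2], 0]
    - [5, [0, 0, 2], 0]
    - [5, [0, 0, 2], 0]
    - [5, [0, 0, 1.3], 0]
    - [5, [0, 0, 0.8], 0]
    - [5, [0, 0, 0], 0]
    - [2.5, [0, 0, 0], 0]
    - [2.5, [0, 0, 0], 0]
    - [2.5, [0, 0, 0], 0]
    - [2.5, [0, 0, 0], 0]
    - [2.5, [0, 0, 0], 0]
  grip_force: 20

```text
time: 10.2
tool_pos: [592.0, -292.5, 92.8]
tool_rot: [0.924, 0.383, 0.001, 0.001]
wrist_force: [-0.3, 0.6, 3.8]
finger_gap: 31.2
grip_force: 20.0
```

```bash
python3 go.py 545.6 -65.4 170 45
```

```text
t 10.2 pos [ 592.  -292.5   92.8] theta 45.0 tilt 0.09 gap 31.2 grip 20.0 F [-0.3  0.6  3.8]
shift cm [ 12.78 -19.33  -7.74] yaw deg 0.0
```

Call:
carry_out:
  deltas:
    - [2.5, [0, 0, -1], 0]
    - [2.5, [0, 0, -2.5], 0]
    - [2.5, [0, 0, -2.5], 0]
    - [2.5, [0, 0, -1.7], 0]
    - [2.5, [1.8, -2.7, 0], 0]
    - [2.5, [1.8, -2.7, 0], 0]
    - [2.5, [1.8, -2.7, 0], 0]
    - [2.5, [1.8, -2.7, 0], 0]
    - [2.5, [1.8, -2.7, 0], 0]
    - [2.5, [1.8, -2.7, 0], 0]
    - [2.5, [2, -3.1, 0], 0]
    - [2.5, [0, 0, 0], 0]

```text
time: 11.4
tool_pos: [544.6, -58.1, 169.2]
tool_rot: [0.922, 0.387, 0.0, -0.003]
wrist_force: [0.2, 0.5, -1.4]
finger_gap: 31.3
grip_force: 20.0
```

Call:
carry_out:
  deltas:
    - [2.5, [0, 0, 0], 0]
    - [2.5, [0, 0, 0], 0]

```text
time: 11.6
tool_pos: [545.8, -66.7, 169.0]
tool_rot: [0.924, 0.382, -0.0, 0.001]
wrist_force: [0.1, -1.2, -0.4]
finger_gap: 31.1
grip_force: 20.0
```

```bash
python3 go.py 545.6 -65.4 104 45
```

```text
t 11.6 pos [545.8 -66.7 169. ] theta 44.9 tilt 0.07 gap 31.1 grip 20.0 F [ 0.1 -1.2 -0.4]
shift cm [ 0.09 -0.11  6.5 ] yaw deg -0.1
```

Call:
carry_out:
  deltas:
    - [2.5, [0.1, -0.1, 1.5], 0]
    - [2.5, [0, 0, 1.5], 0]
    - [2.5, [0, 0, 1.5], 0]
    - [2.5, [0, 0, 1], 0]
    - [2.5, [0, 0, 0.6], 0]
    - [2.5, [0, 0, 0.4], 0]
    - [2.5, [0, 0, 0], 0]
    - [2.5, [0, 0, 0], 0]

```text
time: 12.4
tool_pos: [545.9, -64.0, 104.1]
tool_rot: [0.924, 0.383, 0.0, 0.0]
wrist_force: [0.3, -0.6, -0.6]
finger_gap: 31.1
grip_force: 20.0
```

Call:
carry_out:
  deltas:
    - [2.5, [0, 0, 0.1], 0]
    - [2.5, [0, 0, 0.1], 0]
    - [2.5, [0, 0, 0], 0]
    - [2.5, [0, 0, 0], 0]

```text
time: 12.8
tool_pos: [546.0, -63.9, 103.4]
tool_rot: [0.924, 0.383, 0.001, 0.0]
wrist_force: [-0.9, -0.2, 8.6]
finger_gap: 31.0
grip_force: 20.0
```

Call:
carry_out:
  deltas:
    - [4, [0, 0, 0], 0]
    - [4, [0, 0, 0], 0]
    - [4, [0, 0, 0], 0]
    - [4.2, [0, 0, -2], 0]
    - [5.5, [0, 0, -2.5], 0]
    - [5.5, [0, 0, -2.5], 0]
    - [5.5, [0, 0, 0], -8.5]
    - [5.5, [0, 0, 0], 0]
    - [5.5, [0, 0, 0], 0]

```text
time: 13.7
tool_pos: [545.2, -64.0, 171.3]
tool_rot: [0.894, 0.449, -0.0, -0.0]
wrist_force: [-0.2, -0.1, -0.6]
finger_gap: 54.9
grip_force: 0.0
```

```bash
python3 go.py 415.2 -238.3 170 53.6
```

```text
t 13.7 pos [545.2 -64.  171.3] theta 53.33 tilt 0.07 gap 54.9 grip 0.0 F [-0.2 -0.1 -0.6]
shift cm [-2.174e+01 -1.000e-02  1.400e-01] yaw deg -0.27
```

Call:
carry_out:
  deltas:
    - [5.5, [-2.5, 0, 0], 0]
    - [5.5, [-3, 0, 0], 0]
    - [5.5, [-3, 0, 0], 0]
    - [5.5, [-3, 0, 0], 0]
    - [5.5, [-3, 0, 0], 0]
    - [5.5, [-3, 0, 0], 0]
    - [5.5, [-3, 0, 0], 0]
    - [5.5, [-1.2, 0, 0], 0]
    - [5.5, [0, 0, 0], 0]
    - [5.5, [0, 0, 0], 0]
    - [5.5, [0, 0, 0], 0]

```text
time: 14.8
tool_pos: [417.8, -236.6, 171.7]
tool_rot: [0.892, 0.451, 0.001, -0.0]
wrist_force: [-0.8, 0.1, 0.4]
finger_gap: 55.1
grip_force: 0.0
```

```bash
python3 go.py 415.2 -238.3 91 53.6; python3 -c "
from h import *
i=shot('top','pics/top4.png')['image'];j=shot('side','pics/side4.png')['image']
cv2.imwrite('pics/v4.png',np.hstack([cv2.resize(i[120:270,280:480],(400,300)),cv2.resize(j[150:350,230:480],(400,320))[:300]])[:,:,::-1])"
```

```text
t 14.8 pos [ 417.8 -236.6  171.7] theta 53.66 tilt 0.08 gap 55.1 grip 0.0 F [-0.8  0.1  0.4]
shift cm [-0.3  -0.11  8.07] yaw deg 0.06
```

View pics/v4.png

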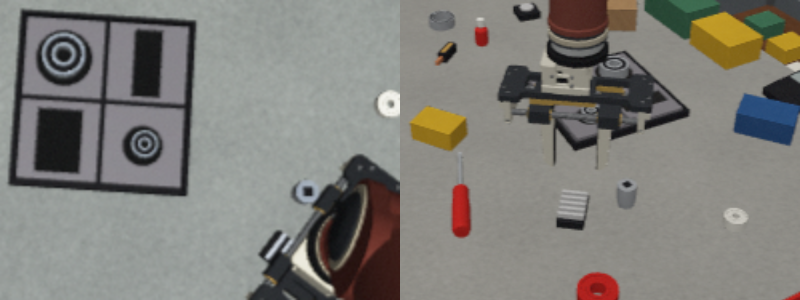

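The little bearing sits centred in its recess at crop (143,145). The gripper is above the regulator at crop (572,208), with the plug clear of the fingers. Now I descend.

Call:
carry_out:
  deltas:
    - [5.5, [-0.3, 0, 2], 0]
    - [5.5, [0, 0, 2], 0]
    - [5.5, [0, 0, 2], 0]
    - [5.5, [0, 0, 1.4], 0]
    - [5.5, [0, 0, 0.9], 0]
    - [5.5, [0, 0, 0], 0]
    - [3, [0, 0, 0], 0]
    - [3, [0, 0, 0], 0]
    - [3, [0, 0, 0], 0]
    - [3, [0, 0, 0], 0]
    - [3, [0, 0, 0], 0]
  grip_force: 20

```text
time: 16.0
tool_pos: [414.9, -240.8, 89.4]
tool_rot: [0.893, 0.45, 0.0, 0.0]
wrist_force: [-0.2, 0.6, 4.9]
finger_gap: 38.0
grip_force: 20.0
```

```bash
python3 go.py 550.7 34.7 170 -2.9
```

```text
t 16.0 pos [ 414.9 -240.8   89.4] theta 53.5 tilt 0.05 gap 38.0 grip 20.0 F [-0.2  0.6  4.9]
shift cm [30.22 -5.47 -8.06] yaw deg 56.4
```

Call:
carry_out:
  deltas:
    - [3, [0, 0, -1], 0]
    - [3, [0, 0, -2.5], 0]
    - [3, [0, 0, -2.5], 0]
    - [3, [0, 0, -2], 0]
    - [3, [3, -0.6, 0], 0]
    - [3, [3.5, -0.6, 0], 0]
    - [3, [3.5, -0.6, 0], 0]
    - [3, [3.5, -0.6, 0], 0]
    - [3, [3.5, -0.6, 0], 0]
    - [3, [3.5, -0.6, 0], 0]
    - [3, [3.5, -0.6, 0], 0]
    - [3, [3.5, -0.6, 0], 0]

```text
time: 17.2
tool_pos: [540.0, 10.1, 169.2]
tool_rot: [0.893, 0.45, -0.0, -0.0]
wrist_force: [-0.2, -0.3, -0.9]
finger_gap: 38.0
grip_force: 20.0
```

Call:
carry_out:
  deltas:
    - [3, [2.7, -0.6, 0], 0]
    - [3, [0, 0, 0], 8]
    - [3, [0, 0, 0], 8]
    - [3, [0, 0, 0], 8]
    - [3, [0, 0, 0], 8]
    - [3, [0, 0, 0], 8]
    - [3, [0, 0, 0], 8]
    - [3, [0, 0, 0], 8.4]
    - [3, [0, 0, 0], 0]
    - [3, [0, 0, 0], 0]
    - [3, [0, 0, 0], 0]

```text
time: 18.3
tool_pos: [550.8, 34.2, 168.9]
tool_rot: [1.0, -0.024, -0.0, -0.0]
wrist_force: [-0.2, -0.6, -1.0]
finger_gap: 37.2
grip_force: 20.0
```

```bash
python3 go.py 550.7 34.7 101 -2.9; python3 -c "
from h import *
i=shot('top','pics/top5.png')['image'];j=shot('side','pics/side5.png')['image']
cv2.imwrite('pics/v5.png',np.hstack([cv2.resize(i[120:270,230:430],(400,300)),cv2.resize(j[100:300,200:450],(400,320))[:300]])[:,:,::-1])"
```

```text
t 18.3 pos [550.8  34.2 168.9] theta -2.77 tilt 0.02 gap 37.2 grip 20.0 F [-0.2 -0.6 -1. ]
shift cm [-0.02 -0.05  6.79] yaw deg 0.13
```

View pics/v5.png

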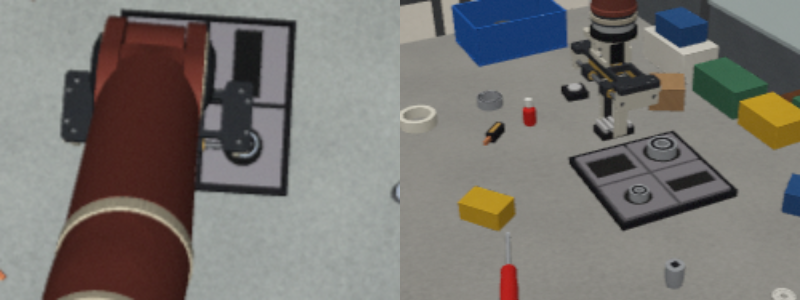

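The regulator is held level and turned to line up with its recess at crop (612,160). Now I lower it.

Call:
carry_out:
  deltas:
    - [3, [0, 0, 1.5], 0]
    - [3, [0, 0, 1.5], 0]
    - [3, [0, 0, 1.5], 0]
    - [3, [0, 0, 1.1], 0]
    - [3, [0, 0, 0.7], 0]
    - [3, [0, 0, 0.4], 0]
    - [3, [0, 0, 0], 0]
    - [3, [0, 0, 0], 0]
    - [3, [0, 0, 0], 0]

```text
time: 19.3
tool_pos: [551.3, 34.2, 102.3]
tool_rot: [1.0, -0.025, 0.001, -0.0]
wrist_force: [0.3, 0.0, -0.6]
finger_gap: 37.9
grip_force: 20.0
```

Call:
carry_out:
  deltas:
    - [3, [0, 0, 0.1], 0]
    - [3, [0, 0, 0.1], 0]
    - [3, [0, 0, 0], 0]
    - [3, [0, 0, 0], 0]

```text
time: 19.7
tool_pos: [551.2, 34.2, 100.4]
tool_rot: [1.0, -0.025, 0.0, -0.0]
wrist_force: [-0.7, 0.1, 5.9]
finger_gap: 37.6
grip_force: 20.0
```

Call:
carry_out:
  deltas:
    - [5, [0, 0, 0], 0]
    - [5, [0, 0, 0], 0]
    - [5, [0, 0, 0], 0]
    - [5, [0, 0, -2], 0]
    - [5, [0, 0, -2.5], 0]
    - [4, [0, 0, -2.5], 0]
    - [4, [0, 0, 0], -8]
    - [4, [0, 0, 0], -8]
    - [4, [0, 0, 0], -8]
    - [4, [0, 0, 0], -8]
    - [4, [0, 0, 0], -8]
    - [4, [0, 0, 0], -5]

```text
time: 20.9
tool_pos: [550.8, 34.0, 169.5]
tool_rot: [0.932, 0.361, -0.0, -0.0]
wrist_force: [0.9, -0.4, 0.3]
finger_gap: 39.8
grip_force: 0.0
```

```bash
python3 go.py 417.2 242 170 42.2
```

```text
t 20.9 pos [550.8  34.  169.5] theta 42.35 tilt 0.02 gap 39.8 grip 0.0 F [ 0.9 -0.4  0.3]
shift cm [  4.14 -24.37  -0.04] yaw deg 0.15
```

Call:
carry_out:
  deltas:
    - [4, [0.5, -3, 0], 0]
    - [4, [0.5, -3, 0], 0]
    - [4, [0.5, -3, 0], 0]
    - [4, [0.5, -3, 0], 0]
    - [4, [0.5, -3, 0], 0]
    - [4, [0.5, -3, 0], 0]
    - [4, [0.5, -3, 0], 0]
    - [4, [0.6, -3.4, 0], 0]
    - [4, [0, 0, 0], 0]
    - [4, [0, 0, 0], 0]
    - [4, [0, 0, 0], 0]

```text
time: 22.0
tool_pos: [418.4, 241.6, 169.7]
tool_rot: [0.934, 0.358, 0.0, 0.0]
wrist_force: [-0.1, 0.5, 0.4]
finger_gap: 40.2
grip_force: 0.0
```

```bash
python3 go.py 417.2 242 91 42.2; python3 -c "
from h import *
i=shot('top','pics/top6.png')['image'];j=shot('side','pics/side6.png')['image']
cv2.imwrite('pics/v6.png',np.hstack([cv2.resize(i[120:270,190:390],(400,300)),cv2.resize(j[80:280,180:430],(400,320))[:300]])[:,:,::-1])"
```

```text
t 22.0 pos [418.4 241.6 169.7] theta 42.0 tilt 0.06 gap 40.2 grip 0.0 F [-0.1  0.5  0.4]
shift cm [-0.06 -0.12  7.87] yaw deg -0.2
```

View pics/v6.png

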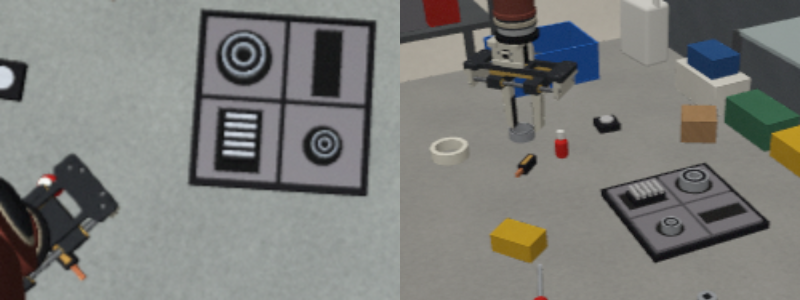

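The regulator is seated at crop (240,140). The gripper is above the brush holder at side crop (526,164), and the bottle is clear. I descend.

Call:
carry_out:
  deltas:
    - [4, [0, -0.1, 2], 0]
    - [4, [0, 0, 2], 0]
    - [4, [0, 0, 2], 0]
    - [4, [0, 0, 1.2], 0]
    - [4, [0, 0, 0.6], 0]
    - [4, [0, 0, 0], 0]
    - [1.2, [0, 0, 0], 0]
    - [1.2, [0, 0, 0], 0]
    - [1.2, [0, 0, 0], 0]
    - [1.2, [0, 0, 0], 0]
    - [1.2, [0, 0, 0], 0]
  grip_force: 20

```text
time: 23.2
tool_pos: [417.3, 243.7, 92.4]
tool_rot: [0.933, 0.359, 0.001, -0.0]
wrist_force: [-0.1, -0.9, 5.0]
finger_gap: 17.7
grip_force: 20.0
```

```bash
python3 go.py 655.7 -70.7 170 -2.9
```

```text
t 23.2 pos [417.3 243.7  92.4] theta 42.11 tilt 0.07 gap 17.7 grip 20.0 F [-0.1 -0.9  5. ]
shift cm [-3.39 39.31 -7.76] yaw deg 45.01
```

Call:
carry_out:
  deltas:
    - [1.2, [0, 0, -1], 0]
    - [1.2, [0, 0, -2.5], 0]
    - [1.2, [0, 0, -2.5], 0]
    - [1.2, [0, 0, -2], 0]
    - [1.2, [-0.3, 3.2, 0], 0]
    - [1.2, [-0.3, 3.6, 0], 0]
    - [1.2, [-0.3, 3.6, 0], 0]
    - [1.2, [-0.3, 3.6, 0], 0]
    - [1.2, [-0.3, 3.6, 0], 0]
    - [1.2, [-0.3, 3.6, 0], 0]
    - [1.2, [-0.3, 3.6, 0], 0]
    - [1.2, [-0.3, 3.6, 0], 0]

```text
time: 24.4
tool_pos: [590.1, 15.3, 172.2]
tool_rot: [0.933, 0.359, -0.0, -0.0]
wrist_force: [0.8, 0.2, -1.2]
finger_gap: 17.7
grip_force: 20.0
```

Call:
carry_out:
  deltas:
    - [1.2, [-0.3, 3.6, 0], 0]
    - [1.2, [-0.3, 3.6, 0], 0]
    - [1.2, [-0.4, 3.7, 0], 0]
    - [1.2, [0, 0, 0], 8]
    - [1.2, [0, 0, 0], 8]
    - [1.2, [0, 0, 0], 8]
    - [1.2, [0, 0, 0], 8]
    - [1.2, [0, 0, 0], 8]
    - [1.2, [0, 0, 0], 5]
    - [1.2, [0, 0, 0], 0]
    - [1.2, [0, 0, 0], 0]
    - [1.2, [0, 0, 0], 0]

```text
time: 25.6
tool_pos: [655.2, -71.0, 171.9]
tool_rot: [1.0, -0.025, -0.0, -0.0]
wrist_force: [0.5, 0.1, -0.8]
finger_gap: 17.8
grip_force: 20.0
```

```bash
python3 go.py 655.7 -70.7 104 -2.9; python3 -c "
from h import *
i=shot('top','pics/top7.png')['image'];j=shot('side','pics/side7.png')['image']
cv2.imwrite('pics/v7.png',np.hstack([cv2.resize(i[100:250,230:430],(400,300)),cv2.resize(j[80:280,250:500],(400,320))[:300]])[:,:,::-1])"
```

```text
t 25.6 pos [655.2 -71.  171.9] theta -2.82 tilt 0.02 gap 17.8 grip 20.0 F [ 0.5  0.1 -0.8]
shift cm [ 0.05 -0.03  6.79] yaw deg 0.08
```

View pics/v7.png

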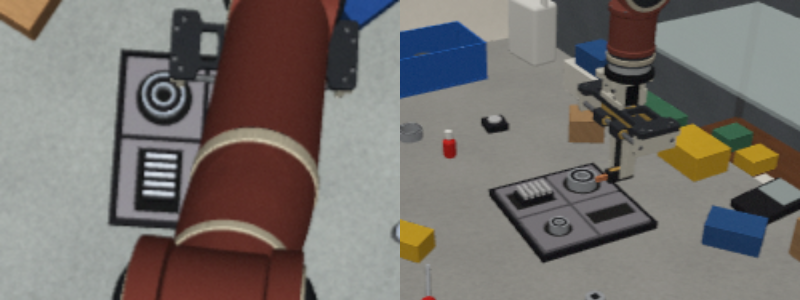

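The brush holder is level and aligned above its slot at crop (610,212). Lowering.

Call:
carry_out:
  deltas:
    - [1.2, [0, 0, 1.5], 0]
    - [1.2, [0, 0, 1.5], 0]
    - [1.2, [0, 0, 1.5], 0]
    - [1.2, [0, 0, 1.1], 0]
    - [1.2, [0, 0, 0.7], 0]
    - [1.2, [0, 0, 0.3], 0]
    - [1.2, [0, 0, 0], 0]
    - [1.2, [0, 0, 0], 0]
    - [1.2, [0, 0, 0], 0]

```text
time: 26.6
tool_pos: [655.8, -71.0, 106.6]
tool_rot: [1.0, -0.025, 0.001, 0.0]
wrist_force: [0.5, -0.2, -0.1]
finger_gap: 17.7
grip_force: 20.0
```

Call:
carry_out:
  deltas:
    - [1.2, [0, 0, 0.1], 0]
    - [1.2, [0, 0, 0.1], 0]
    - [1.2, [0, 0, 0], 0]
    - [1.2, [0, 0, 0], 0]

```text
time: 27.0
tool_pos: [655.3, -70.9, 103.8]
tool_rot: [1.0, -0.025, -0.0, -0.0]
wrist_force: [0.1, 0.2, -0.3]
finger_gap: 18.5
grip_force: 20.0
```

Call:
carry_out:
  deltas:
    - [1.2, [0, 0, 0.1], 0]
    - [1.2, [0, 0, 0], 0]
    - [1.2, [0, 0, 0], 0]

```text
time: 27.3
tool_pos: [655.5, -71.0, 103.5]
tool_rot: [1.0, -0.025, 0.0, -0.0]
wrist_force: [-2.5, -0.2, 6.1]
finger_gap: 17.6
grip_force: 20.0
```

Contact. I release, rise and swing clear to the right.

Call:
carry_out:
  deltas:
    - [3.5, [0, 0, 0], 0]
    - [3.5, [0, 0, 0], 0]
    - [3.5, [0, 0, 0], 0]
    - [3.5, [0, 0, -2], 0]
    - [3.5, [0, 0, -3], 0]
    - [3.5, [0, 0, -4], 0]
    - [3.5, [0, 0, -3], 0]
    - [3.5, [0, 4, 0], 0]
    - [3.5, [0, 4, 0], 0]
    - [3.5, [0, 4, 0], 0]
    - [3.5, [0, 4, 0], 0]
    - [3.5, [0, 4, 0], 0]

```text
time: 28.5
tool_pos: [645.0, -272.2, 222.5]
tool_rot: [1.0, -0.025, -0.0, -0.0]
wrist_force: [0.4, -0.1, 0.1]
finger_gap: 35.4
grip_force: 0.0
```

Call:
carry_out:
  deltas:
    - [3.5, [-1, 4, 0], 0]
    - [3.5, [-1, 4, 0], 0]
    - [3.5, [-1, 2, 0], 0]
    - [3.5, [0, 0, 0], 0]
    - [3.5, [0, 0, 0], 0]
    - [3.5, [0, 0, 0], 0]

```text
time: 29.1
tool_pos: [611.8, -366.2, 222.5]
tool_rot: [1.0, -0.024, 0.0, -0.001]
wrist_force: [-0.2, -0.0, 0.3]
finger_gap: 34.9
grip_force: 0.0
```

```bash
python3 - <<'E'
from meas import *
c=shot('top','pics/top8.png'); i=c['image']
for n,uv,h,half in[('slim',(169,229),10,18),('sq',(192,159),8,18)]:
    (x,y),s,a=rect(c,blob(c,uv,half),h); print(n,np.round([x,y],1))
cv2.imwrite('pics/v8.png',cv2.resize(i[115:225,270:400],(650,550),interpolation=cv2.INTER_CUBIC)[:,:,::-1])
E
```

```text
slim [451.6 361.9]
sq [620.9 315.8]
```

View pics/v8.png

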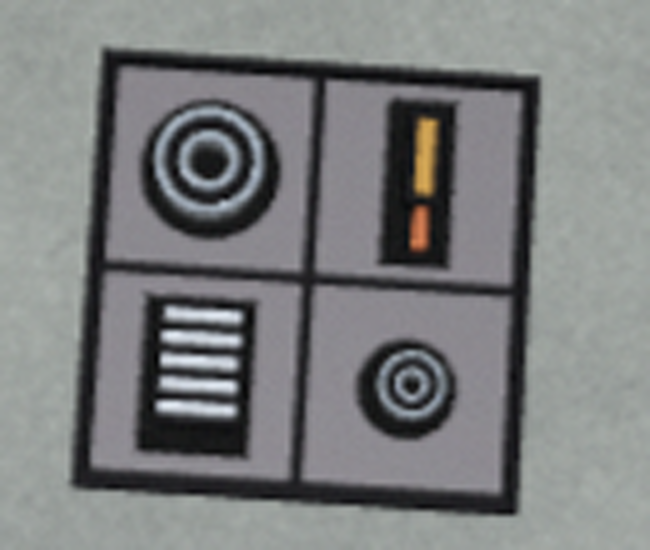

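All four parts sit inside their own recesses, and both look-alikes are unmoved. The worst offset is about 4–5 mm on the regulator, against the 12 mm allowed. Contact heights at set-down match the recess floor, so I'm handing in.

```bash
python3 -c "
from rig import close_job
print(close_job())"
```

```text
the job is handed in; nothing more can be done
None
```

The kit is made up and handed in at about 29 s: all four parts lie in their own recesses and both look-alikes are where they lay. The hand-in returned no verdict, so this rests on my last picture and the contact forces.

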